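Pack the lunch box in two layers, full tub underneath

ROBOT

A 6-joint arm with a two-finger parallel gripper is mounted at the origin on the work surface. World frame = base frame: x ahead of the robot, y to its left, z up, the work surface at z = 0. Lengths are in m, angles in rad, forces in N, time in s.
With the tool pointing down it reaches from about 0.325 to 0.775 m from the base axis. Payload 9.3 kg.
Tool frame: the origin (TCP) lies on the centre line of the jaws, within the pads' length; the fingertips stand 19 mm ahead of it and the grasp point (between the pads) is the TCP; z points along the fingers, y is the line along which they close (so a half turn about z gives the same grasp; the last joint's range is limited). The gripper opens to 85 mm and grips with 20 to 120 N. Pads are 22 mm wide; open, the fingers measure 114 mm over their backs; the gripper's body (76 mm by 85 mm) begins 54 mm behind the grasp point. The pads swing forward as they close: fully open they stand 13 mm farther back than shut.
Start: joints at [1.063, 0.259, 0.021, 1.334, 0, 1.418], TCP at [0.191, 0.516, 0.25] pointing down, gripper open.
Joint ranges: [-3.04, 3.04], [-0.91, 1.82], [-1.04, 1.36], [-1.92, 1.95], [-1.52, 1.45], [-3.14, 3.14]. Speed limits (rad/s): [2.22, 2.22, 2.79, 3.14, 3.14, 3.14].

INTERFACE

Orientations are given as a rotation vector (axis times angle).
In Python, from rig import manip gives the robot as it stands. The module is installed in compiled form; this text tells all that it offers.
- The arm moves only by the tool arm_command, never from a script. Its argument "steps" is a list of rows, each a list of 2 entries, a list of its own where there are three numbers: the shift along the tool's x, y, z in mm, then the turn, a rotation vector about the tool's x, y, z in rad. A call has 1 to 8 rows; each row is the pose to reach, as a shift and turn from the pose commanded when the call began, along the tool's axes at that moment; what a row does not reach only later rows make up. A row lasts 1/8 s, in which the tool goes at most 62.5 mm and 10.7 degrees, less where a joint would pass 70% of its speed; a pose out of reach is approached as far as the arm can. A call with a gripper value outside its range is refused whole. "hand" is the finger opening in mm, from 0 to 85.4, set as the call begins (left out, the last holds). The fingers move at their own pace and stop on an object; "newtons" is the grip in N (left out, the last holds). Time passes only in rows, so rows that repeat a pose let the fingers close. It gives the time, the measured TCP pose, the force, the opening and the grip force at its end, in the units of the state.
- manip.get_state(): the state, without advancing time (a new reading comes with each control period).
- manip.grab_frame(name): name is "scene" or "top" or "wrist"; returns the picture (384x512x3 uint8, blue, green, red); there is no depth.
- manip.camera_info(name): a dict with "vfov" (degrees; the focal length in pixels is half the picture's height over the tangent of half this angle, whatever the lens; pixels are square), "cx", "cy" (the principal point, pixels), "dist" ([k1, k2, p1, p2, k3] as OpenCV has them; the pictures are not rectified), "rvec" (rotation vector, rad) and "tvec" (3), from world to camera coordinates, as OpenCV has them. Camera axes: x right, y down, z forward; pixel columns grow to the right and rows downward; lengths in m; the calibration is good to about 2 mm. A picture is of the moment at which its call begins: read the wrist's pose just before it. camera_info takes no time and is no camera call; for the wrist camera it gives the pose at the moment of the call.
- manip.job_done(): hands the job in; it is judged then, once.
The state is a dict: "clock": time; "joints": joint angles; "qd": joint speeds; "joint_torque": joint torques, N m; "tool_pos": TCP position; "tcp_rot": TCP orientation; "force": force on the tool from outside, world axes, zero at the start; "torque": the same for the moment, N m; "grip_width": opening from 0.0 (shut) to 1.0 (fully open); "gripper_force": force on a finger pad.
Only numpy, scipy, OpenCV 4.12 (cv2) and the standard library are available. Lean on these libraries where they do the work, as an engineer would, in place of code of your own. Each camera call takes 0.05 s, during which the arm holds its last target. There are 200 camera calls.

TASK

Pack the open lunch box in two layers: the two lidded tubs look alike, but one is full and the other nearly empty, as you feel on lifting them; stand the full one on the bottom next to the snack carton, then lay the divider over them, level on its ledge all round, and last stand the nearly empty tub on top of the divider. Keep the tubs and the carton upright, and set each thing down in the box rather than dropping it. Do not shove the box about, and leave the tin and the jar where they are.

Things in the scene. Friction and masses are not known exactly. Their poses are not given: they have to be found in the camera images.
- box: Open grey plastic lunch box on the counter, 182 (x) x 272 (y) x 118 mm high, 1.6 kg, loose. Origin: centre of its underside; z up, y along its length. Inner floor 8 mm up. Lower compartment 146 (x) x 236 (y) mm inside: a tub and the carton fit side by side, x axes along the box's x, e.g. centred at y = -66 and +60 mm, or swapped. Its domed lid lies beyond it.
- box_ledge (a point): Centre of the box at the height of its flat ledge, 88 mm above the box's origin; axes as the box. The ledge runs round all four sides, 14 mm wide. Above it the inside is 174 (x) x 264 (y) mm, up to the rim 30 mm above this point.
- tub_a_mid (a point): One of two like tubs, grey with a clipped-on white lid, 106 (x) x 80 (y) x 74 mm high over all. One weighs about 600 g, the other about 150 g; only lifting tells which. Point: its centre, 37 mm up; z up. On the lid, from 45 to 74 mm up, a solid grip 64 mm long (x), 22 mm wide (y): pinch it from above across y.
- tub_b_mid (a point): The other tub: same look, shape, sizes, grip, axes and point as the first; it has the other one of the two weights.
- carton_mid (a point): Closed cardboard snack carton, 115 (x) x 60 (y) x 72 mm high, 200 to 400 g, standing on the counter. Point: its centre, 36 mm up; z up. Can be gripped from above across its 60 mm width (y).
- divider: Divider, a white flat plate 164 (x) x 254 (y) x 6 mm, 250 g, lying on the counter. Origin: centre of its underside; z up, y along its length. Fits the box's upper opening with 5 mm play on each side and rests with its underside on the ledge, either way round. Each half beside its handle takes one tub, x along the plate's x, 68 mm from the middle.
- divider_bar (a point): Centre of the divider's handle bar, 36 mm above the plate's underside, over its middle; axes as the divider. The bar runs along x: 86 mm long, 14 mm wide (y), 16 mm high, open underneath between two feet; pinch it from above across y.
- tin_mid (a point): Bystander: food tin, 74 mm diameter, 110 mm high; point at its centre, 55 mm up.
- jar_mid (a point): Bystander: amber glass jar, 76 mm diameter, 120 mm high; point at its centre, 60 mm up.
Not all that is in view belongs to the job. Leave any purple or yellow look-alike of the part that bears tub_b_mid alone.

How it is judged:
By the outcome, as a careful person would: the job done as asked, in the order asked, and still so for the second after the job is handed in, with the robot touching nothing.
It also fails if it takes over 72 s, if anything falls off the work surface, if the arm or the gripper's body presses on something with over 40 N, if the wrist force passes 120 N, or if a joint passes its speed limit or range.

## Working session

There is one attempt and no reset: what is moved stays moved. The work goes in short steps, Python scripts to look and compute and a tool call to move; the robot and the scene stay as the last step left them, time stands still between calls to the robot, and variables do not carry over. Pictures are saved under pics/ and viewed, at most 10 in all, crops included, and the job is handed in when it is done.

Besides the shell and the picture viewer there is one more tool, called after "Request:" as name([rows], argument=value, ...), one row to a line, values as JSON. arm_command: Moves the arm, as the interface text tells. Its arguments: {"type":"object","properties":{"steps":{"type":"array","items":{"type":"array"}},"hand":{"type":"number"},"newtons":{"type":"number"}},"required":["steps"]}

```bash
mkdir -p pics
cat > h.py <<'E'
import numpy as np, cv2
from rig import manip
def K(c):
    f=192/np.tan(np.radians(c['vfov'])/2); return np.array([[f,0,c['cx']],[0,f,c['cy']],[0,0,1]])
def ray(c,uv):
    p=cv2.undistortPoints(np.array([[uv]],float),K(c),np.array(c['dist'],float))[0,0]
    R=cv2.Rodrigues(np.array(c['rvec'],float))[0]; t=np.array(c['tvec'],float).ravel()
    d=R.T@np.array([p[0],p[1],1.]); return -R.T@t, d/np.linalg.norm(d)
def atz(c,uv,z):
    o,d=ray(c,uv); return o+d*(z-o[2])/d[2]
def tri(*obs):
    A=np.zeros((3,3));b=np.zeros(3)
    for c,uv in obs:
        o,d=ray(c,uv);M=np.eye(3)-np.outer(d,d);A+=M;b+=M@o
    return np.linalg.solve(A,b)
def proj(c,P):
    return cv2.projectPoints(np.array(P,float).reshape(-1,3),np.array(c['rvec'],float),np.array(c['tvec'],float),K(c),np.array(c['dist'],float))[0][:,0]
E
python3 - <<'E'
from h import *
import json
s=manip.get_state();print({k:np.round(v,3).tolist() for k,v in s.items()})
a=[]
for n in("scene","top"):
    im=manip.grab_frame(n);cv2.imwrite(f"pics/{n}0.png",im);cv2.imwrite(f"pics/{n}0b.png",cv2.resize(im,(800,600),interpolation=cv2.INTER_CUBIC)); c=manip.camera_info(n);print(n,{k:np.round(v,3).tolist() for k,v in c.items()}, ray(c,(256,192)))
E
```

```text
{'clock': 0.0, 'joints': [1.063, 0.259, 0.021, 1.334, -0.0, 1.418], 'qd': [0.002, -0.0, 0.001, 0.001, 0.0, 0.0], 'joint_torque': [0.001, -55.564, 34.453, 0.014, -0.0, -0.0], 'tool_pos': [0.191, 0.515, 0.25], 'tcp_rot': [-0.554, -3.092, 0.002], 'force': [0.568, 0.019, -0.014], 'torque': [-0.021, 0.001, 0.021], 'gripper_force': 0.0, 'grip_width': 1.002}
scene {'vfov': 56.584, 'cx': 261.764, 'cy': 186.684, 'dist': [-0.017, 0.0, 0.0, 0.0, 0.0], 'rvec': [1.857, 1.377, -0.681], 'tvec': [-0.229, -0.221, 1.632]} (array([ 1.43705901, -0.20028666,  0.81284937]), array([-0.7570247 ,  0.21496558, -0.61701168]))
top {'vfov': 51.995, 'cx': 250.566, 'cy': 187.974, 'dist': [0.041, 0.0, 0.0, 0.0, 0.0], 'rvec': [2.052, -2.173, 0.224], 'tvec': [0.135, 0.51, 1.131]} (array([0.27267372, 0.11681967, 1.2120643 ]), array([ 0.19509531, -0.02281667, -0.98051885]))
```

View pics/top0b.png

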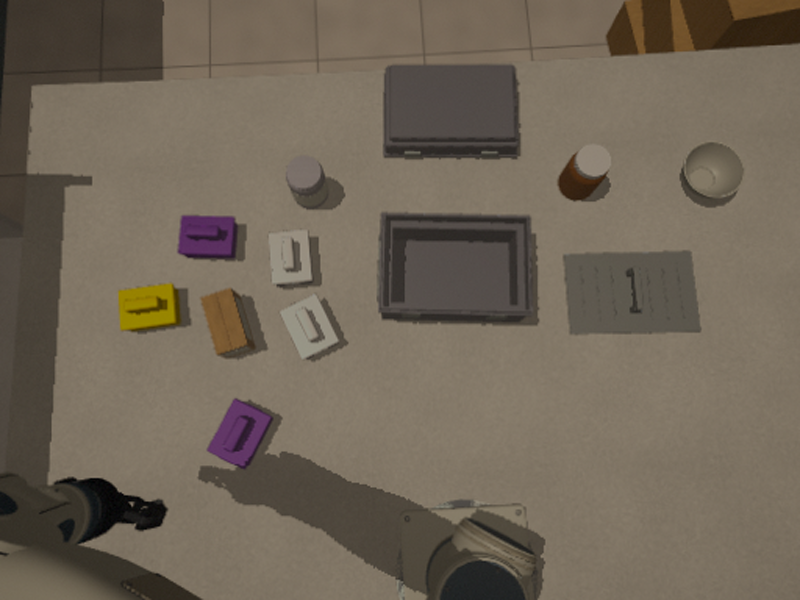

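View pics/scene0b.png

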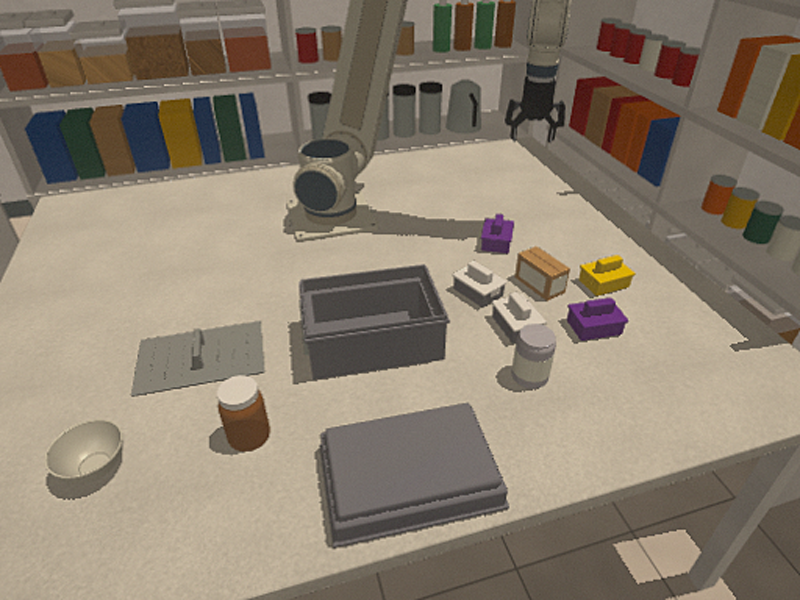

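Top view (800x600 scaling): white tubs at (291,257) and (311,326), carton (227,322), box (455,265), divider (632,292), tin (308,180) and jar (585,172). Possible mix-ups with the tubs are purple (208,237), purple (240,433) and yellow (148,306); the lid at (452,105) could be taken for the box. I choose the two white-lidded tubs and will check them in one close crop.

Run:
```python
from h import *
t=cv2.imread("pics/top0.png");s=cv2.imread("pics/scene0.png")
a=cv2.resize(t[140:240,120:220],(400,400),interpolation=cv2.INTER_CUBIC) #4x
b=cv2.resize(s[150:250,280:380],(400,400),interpolation=cv2.INTER_CUBIC)
o=np.hstack([a,b]); o=cv2.convertScaleAbs(o,alpha=1.0)
cv2.imwrite("pics/crop1.png",o)
```

```text
(no output)
```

View pics/crop1.png

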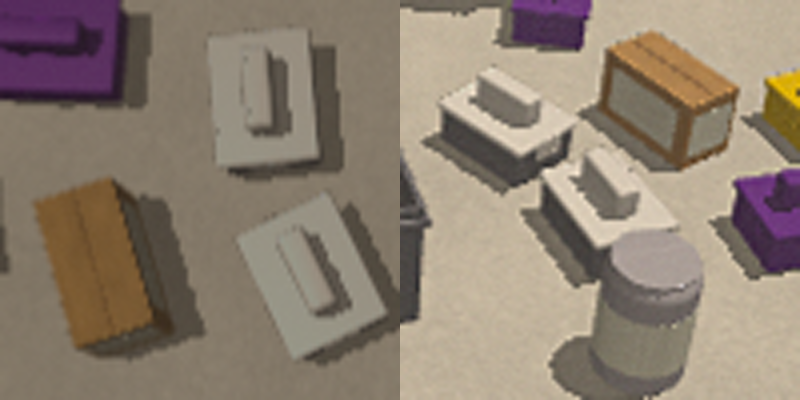

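The crop shows white-lidded grey tubs: A with grip top at crop (258,90) in the top view and (612,171) in the scene view, and B at (305,268) and (509,85). The carton top is at (95,263) and (670,73). The choice holds.

Run:
```python
from h import *
T=manip.camera_info("top");S=manip.camera_info("scene")
ct=lambda u,v:(120+u/4,140+v/4); cs=lambda u,v:(280+(u-400)/4,150+v/4); f=lambda u,v:(u*.64,v*.64)
r=lambda x:np.round(x,4).tolist()
print("A",r(tri((T,ct(258,90)),(S,cs(612,171)))))
print("B",r(tri((T,ct(305,268)),(S,cs(509,85)))))
print("C",r(tri((T,ct(95,263)),(S,cs(670,73)))))
print("bar",r(tri((T,f(632,291)),(S,f(197,338)))))
for t,s in [((383,214),(313,337)),]: pass
B=[((383,214),(447,318)),((530,216),(310,337)),((530,318),(300,281)),((381,318),(431,266))]
print("boxrim",[r(tri((T,f(*t)),(S,f(*s)))) for t,s in B])
def quad(P,z,g):
    q=np.array([atz(T,g(*p),z) for p in P]);c=q.mean(0);e=[np.linalg.norm(q[i]-q[(i+1)%4]) for i in range(4)]
    an=[np.degrees(np.arctan2(*(q[(i+1)%4]-q[i])[:2][::-1])) for i in range(4)]
    print(r(c),r(e),np.round(an,1))
quad([(209,33),(307,28),(323,160),(217,168)],.045,ct)
quad([(238,238),(328,193),(386,313),(298,360)],.045,ct)
quad([(36,203),(110,178),(155,325),(77,347)],.072,ct)
quad([(383,214),(530,216),(532,318),(381,318)],.118,f)
quad([(565,254),(690,251),(700,331),(570,333)],.006,f)
for n,p in dict(tin=(305,168),jar=(592,162)).items(): print(n,r(atz(T,f(*p),.115)))
```

```text
A [0.6039, 0.3024, 0.0696]
B [0.4652, 0.2688, 0.0727]
C [0.4796, 0.4245, 0.0645]
bar [0.497, -0.3631, 0.0436]
boxrim [[0.6582, 0.1146, 0.112], [0.6375, -0.1548, 0.1149], [0.4458, -0.142, 0.1073], [0.4651, 0.1377, 0.1028]]
[0.6041, 0.2987, 0.045] [0.0756, 0.1059, 0.0804, 0.1074] [ -90.2 -175.1   91.2    2.3]
[0.4635, 0.2658, 0.045] [0.0751, 0.1021, 0.0733, 0.1034] [ -65.9 -156.8  115.2   24.3]
[0.4778, 0.4209, 0.072] [0.0564, 0.1158, 0.0576, 0.1122] [ -73.8 -163.9  102.7   15.6]
[0.5486, -0.0156, 0.118] [0.2737, 0.1925, 0.2715, 0.1969] [-94.2 175.2  86.7  -4.2]
[0.5032, -0.3711, 0.006] [0.2495, 0.1624, 0.2522, 0.1612] [-92.  177.8  87.7  -3.1]
tin [0.7567, 0.2563, 0.115]
jar [0.7364, -0.2878, 0.115]
```

```bash
cat >> h.py <<'E'
from scipy.spatial.transform import Rotation as R_
def goal(x,y,z,yaw,s=None):
    """tool-down pose whose closing line is the y of an object with this yaw (deg)"""
    s=s or manip.get_state(); a=np.radians(yaw)
    X=np.array([-np.cos(a),-np.sin(a),0]);Z=np.array([0,0,-1.]);Y=np.cross(Z,X)
    G=R_.from_matrix(np.c_[X,Y,Z]); C=R_.from_rotvec(s['tcp_rot'])
    sh=C.inv().apply(np.array([x,y,z])-s['tool_pos'])*1000; tu=(C.inv()*G).as_rotvec()
    print("shift",np.round(sh,1),"turn",np.round(tu,3)); return sh,tu
def st():
    s=manip.get_state();print(round(s['clock'],2),'pos',np.round(s['tool_pos'],4),'rot',np.round(s['tcp_rot'],3),'F',np.round(s['force'],2),'w',round(s['grip_width']*85.4,1),'gf',round(s['gripper_force'],1));return s
E
python3 -c "
from h import *
goal(.464,.267,.25,24);goal(.464,.267,.16,24)"
```

```text
shift [-3.424e+02 -1.382e+02 -1.000e-01] turn [-0.001 -0.001 -0.774]
shift [-342.4 -138.1   89.9] turn [-0.001 -0.001 -0.774]
```

Request:
arm_command([
  [[-342,-138,0],[0,0,-0.774]],
  [[-342,-138,0],[0,0,-0.774]],
  [[-342,-138,0],[0,0,-0.774]],
  [[-342,-138,0],[0,0,-0.774]],
  [[-342,-138,0],[0,0,-0.774]],
  [[-342,-138,0],[0,0,-0.774]],
  [[-342,-138,0],[0,0,-0.774]],
  [[-342,-138,0],[0,0,-0.774]],
], hand=50, newtons=40)

```text
clock: 1.1
tool_pos: [0.4644, 0.2667, 0.2497]
tcp_rot: [0.65, -3.073, -0.0]
force: [0.2, 0.1, 0.7]
grip_width: 0.588
gripper_force: 0.0
```

Run:
```python
from h import *
s=st();c=manip.camera_info("wrist");im=manip.grab_frame("wrist")
import pickle;pickle.dump(c,open("w1.pkl","wb"))
for P in [(.464,.267,.074),(.604,.3,.074),(.478,.422,.072)]: print(proj(c,P)*800/512)
cv2.imwrite("pics/w1.png",cv2.resize(im,(800,600),interpolation=cv2.INTER_CUBIC))
print(ray(c,(256,192)))
```

```text
1.1 pos [0.4644 0.2667 0.2497] rot [ 0.65  -3.073 -0.   ] F [0.23 0.06 0.73] w 50.2 gf 0.0
[[398.03617805 266.04608845]]
[[361.25110957 456.91035526]]
[[596.32000411 372.63994452]]
(array([0.39914143, 0.23801934, 0.37417711]), array([ 0.27071571,  0.12518564, -0.95448497]))
```

View pics/w1.png

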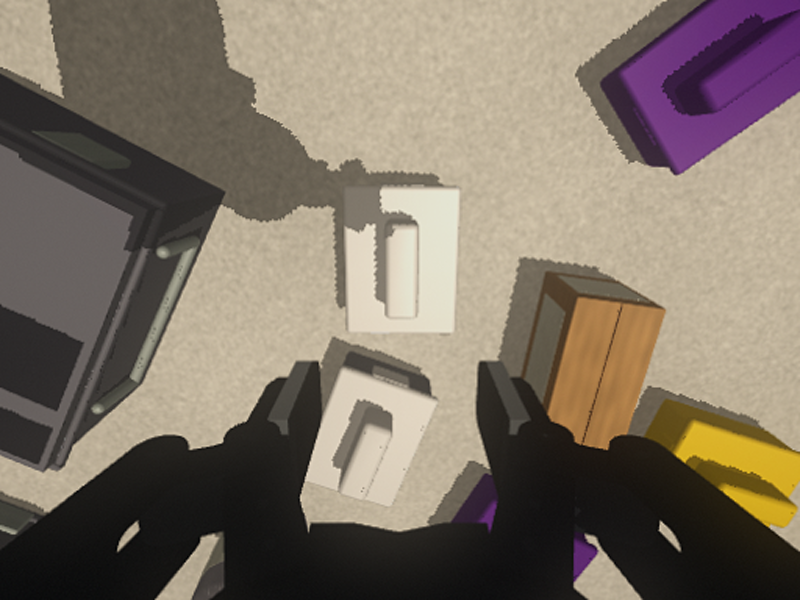

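Wrist view: B's lid corners are (346,186), (461,187), (455,332), (346,332) and its grip top centre is (403,270), next to the predicted (398,266). A's grip is near (366,458) and the carton's top edge near corner (665,310).

Run:
```python
from h import *
import pickle
c=pickle.load(open("w1.pkl","rb"));T=manip.camera_info("top");f=lambda u,v:(u*.64,v*.64)
print(tri((c,f(403,270)),(T,(120+305/4,140+268/4))),atz(c,f(403,270),.074))
q=np.array([atz(c,f(*p),.045) for p in [(346,186),(461,187),(455,332),(346,332)]]);print(q.mean(0),[np.degrees(np.arctan2(*(q[j]-q[i])[:2][::-1])) for i,j in((0,3),(1,2))])
goal(.464,.268,.067,24)
```

```text
[0.46830054 0.27135269 0.05593255] [0.46508857 0.27096322 0.074     ]
[0.46683792 0.27127154 0.045     ] [np.float64(22.115050477832156), np.float64(23.637011125738997)]
shift [ -0.8   0.2 182.9] turn [ 0.    -0.001 -0.001]
```

Request:
arm_command([
  [[-3,2,60],[0,0,0.017]],
  [[-3,2,120],[0,0,0.017]],
  [[-3,2,160],[0,0,0.017]],
  [[-3,2,182],[0,0,0.017]],
  [[-3,2,182],[0,0,0.017]],
])

```text
clock: 1.78
tool_pos: [0.4637, 0.2715, 0.0671]
tcp_rot: [0.63, -3.074, 0.001]
force: [0.7, -0.7, -0.3]
grip_width: 0.586
gripper_force: 0.0
```

Request:
arm_command([
  [[0,0,0],[0,0,0]],
  [[0,0,0],[0,0,0]],
  [[0,0,0],[0,0,0]],
  [[0,0,0],[0,0,0]],
  [[0,0,0],[0,0,0]],
  [[0,0,0],[0,0,0]],
], hand=10, newtons=50)

```text
clock: 2.52
tool_pos: [0.4663, 0.271, 0.0696]
tcp_rot: [-0.627, 3.076, 0.002]
force: [-1.5, 0.3, 7.5]
grip_width: 0.241
gripper_force: 54.5
```

Request:
arm_command([
  [[0,0,-15],[0,0,0]],
  [[0,0,-40],[0,0,0]],
  [[0,0,-70],[0,0,0]],
  [[0,0,-90],[0,0,0]],
  [[0,0,-90],[0,0,0]],
  [[0,0,-90],[0,0,0]],
  [[0,0,-90],[0,0,0]],
  [[0,0,-90],[0,0,0]],
])

```text
clock: 3.52
tool_pos: [0.4655, 0.2704, 0.1576]
tcp_rot: [0.627, -3.077, 0.0]
force: [-0.5, 0.7, -6.4]
grip_width: 0.241
gripper_force: 52.9
```

B reads -6.4 N, so it is the full one (about 600 g). It goes to the bottom of the box.

```bash
python3 -c "
from h import *
goal(.4655,.2704,.26,23);goal(.544,-.081,.26,-4.3)"
```

```text
shift [ 1.000e-01 -0.000e+00 -1.024e+02] turn [ 0.    -0.001  0.001]
shift [  65.4 -354.1 -102.4] turn [-0.    -0.001  0.477]
```

Request:
arm_command([
  [[0,0,-45],[0,0,0]],
  [[0,0,-90],[0,0,0]],
  [[8,-45,-102],[0,0,0.06]],
  [[18,-100,-102],[0,0,0.14]],
  [[29,-158,-102],[0,0,0.22]],
  [[40,-216,-102],[0,0,0.3]],
  [[50,-270,-102],[0,0,0.38]],
  [[58,-315,-102],[0,0,0.45]],
])

```text
clock: 4.53
tool_pos: [0.5358, -0.0442, 0.2599]
tcp_rot: [-0.08, -3.14, -0.0]
force: [1.3, 1.5, -6.4]
grip_width: 0.243
gripper_force: 52.8
```

Run:
```python
from h import *
s=st();goal(.544,-.081,.26,-4.3)
c=manip.camera_info("wrist");im=manip.grab_frame("wrist")
import pickle;pickle.dump(c,open("w2.pkl","wb"))
cv2.imwrite("pics/w2.png",cv2.resize(im,(800,600),interpolation=cv2.INTER_CUBIC))
```

```text
4.53 pos [ 0.5358 -0.0442  0.2599] rot [-0.08 -3.14 -0.  ] F [ 1.31  1.45 -6.39] w 20.7 gf 52.8
shift [-10.1 -36.4  -0.1] turn [-0.    -0.     0.024]
```

View pics/w2.png

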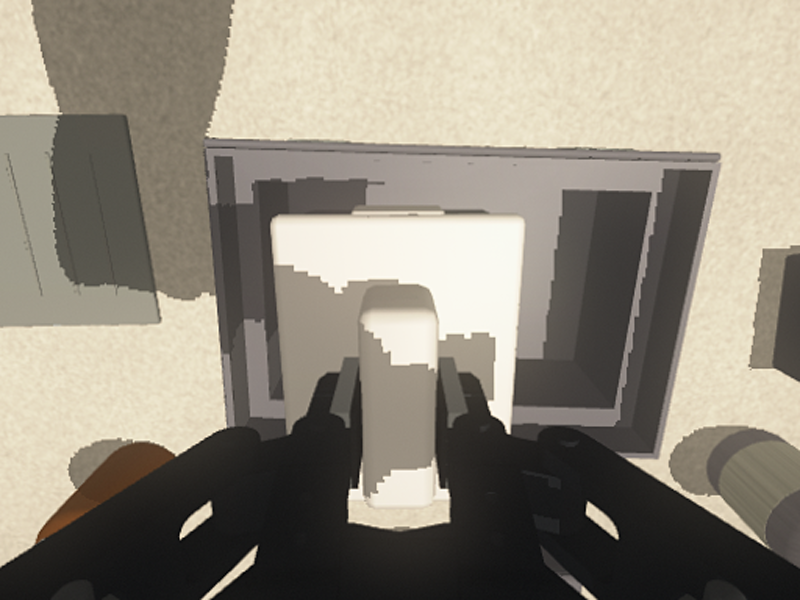

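Box rim outer corners are at (207,140), (720,155) and (660,457); the held tub is upright in front, its lid spanning columns 272 to 523.

Run:
```python
from h import *
import pickle
c=pickle.load(open("w2.pkl","rb"));f=lambda u,v:(u*.64,v*.64);T=manip.camera_info("top")
q=np.array([atz(c,f(*p),.118) for p in [(206,139),(720,154),(660,458)]]);print(np.round(q,4))
print('mid diag',(q[0]+q[2])/2,np.linalg.norm(q[1]-q[0]),np.linalg.norm(q[2]-q[1]),np.degrees(np.arctan2(*(q[1]-q[0])[:2][::-1]))-90,np.degrees(np.arctan2(*(q[2]-q[1])[:2][::-1])))
print([tri((c,f(*a)),(T,f(*b))) for a,b in [((206,139),(532,318)),((720,154),(381,318)),((660,458),(383,214))]])
```

```text
[[ 0.4541 -0.1397  0.118 ]
 [ 0.4757  0.1297  0.118 ]
 [ 0.6613  0.1177  0.118 ]]
mid diag [ 0.55769305 -0.01100569  0.118     ] 0.27026347677296636 0.18604850785410768 -4.587498535441014 -3.7059365351386973
[array([ 0.45161668, -0.15529715,  0.07332895]), array([0.46789608, 0.12917456, 0.11496086]), array([0.65348423, 0.11271719, 0.12707831])]
```

```bash
python3 -c "
from h import *
st();goal(.551,-.078,.26,-4.2);goal(.551,-.078,.082,-4.2)"
```

```text
4.58 pos [ 0.5371 -0.0487  0.2595] rot [-0.089 -3.14   0.005] F [ 1.74 -4.13 -6.8 ] w 21.3 gf 53.0
shift [-15.5 -28.5  -0.5] turn [-0.003  0.     0.016]
shift [-15.5 -27.9 177.5] turn [-0.003  0.     0.016]
```

Request:
arm_command([
  [[-8,-16,0],[0,0,0.012]],
  [[-17,-35,0],[0,0,0.024]],
  [[-17,-35,0],[0,0,0.024]],
  [[-17,-35,0],[0,0,0.024]],
  [[-17,-35,0],[0,0,0.024]],
])

```text
clock: 5.2
tool_pos: [0.5509, -0.0771, 0.2604]
tcp_rot: [0.111, 3.14, 0.0]
force: [-0.3, 0.2, -6.1]
grip_width: 0.249
gripper_force: 52.9
```

```bash
python3 -c "
from h import *
st();goal(.551,-.078,.0785,-4.2)"
```

```text
5.2 pos [ 0.5509 -0.0771  0.2604] rot [0.111 3.14  0.   ] F [-0.33  0.2  -6.14] w 21.3 gf 52.9
shift [ -0.2  -0.9 181.9] turn [0.    0.    0.003]
```

Request:
arm_command([
  [[0,-1,40],[0,0,0]],
  [[0,-1,80],[0,0,0]],
  [[0,-1,120],[0,0,0]],
  [[0,-1,150],[0,0,0]],
  [[0,-1,168],[0,0,0]],
  [[0,-1,176],[0,0,0]],
  [[0,-1,180],[0,0,0]],
  [[0,-1,180],[0,0,0]],
])

```text
clock: 6.2
tool_pos: [0.5512, -0.0787, 0.0808]
tcp_rot: [0.112, 3.139, -0.0]
force: [0.7, 0.1, -5.8]
grip_width: 0.244
gripper_force: 52.9
```

Request:
arm_command([
  [[0,0,2],[0,0,0]],
  [[0,0,3],[0,0,0]],
  [[0,0,4],[0,0,0]],
  [[0,0,4],[0,0,0]],
])

```text
clock: 6.7
tool_pos: [0.5511, -0.079, 0.0777]
tcp_rot: [0.113, 3.138, -0.001]
force: [-5.1, -0.5, 6.7]
grip_width: 0.247
gripper_force: 54.7
```

Request:
arm_command([
  [[0,0,2],[0,0,0]],
  [[0,0,2],[0,0,0]],
  [[0,0,2],[0,0,0]],
  [[0,0,2],[0,0,0]],
  [[0,0,-40],[0,0,0]],
  [[0,0,-90],[0,0,0]],
  [[0,0,-140],[0,0,0]],
  [[0,0,-160],[0,0,0]],
], hand=45)

```text
clock: 7.7
tool_pos: [0.5517, -0.079, 0.2395]
tcp_rot: [0.113, 3.135, -0.002]
force: [0.5, -0.4, -0.7]
grip_width: 0.525
gripper_force: 0.0
```

```bash
python3 -c "
from h import *
st();goal(.46,.40,.25,16)"
```

```text
7.7 pos [ 0.5517 -0.079   0.2395] rot [ 1.130e-01  3.135e+00 -2.000e-03] F [ 0.51 -0.37 -0.68] w 44.9 gf 0.0
shift [125.7 471.1 -11.5] turn [-0.002  0.004 -0.351]
```

Request:
arm_command([
  [[16,60,-11],[0,0,-0.05]],
  [[32,120,-11],[0,0,-0.1]],
  [[48,180,-11],[0,0,-0.15]],
  [[64,240,-11],[0,0,-0.2]],
  [[80,300,-11],[0,0,-0.26]],
  [[96,360,-11],[0,0,-0.31]],
  [[112,420,-11],[0,0,-0.35]],
  [[126,471,-11],[0,0,-0.351]],
], hand=85)

```text
clock: 8.7
tool_pos: [0.4582, 0.4024, 0.2472]
tcp_rot: [-0.439, 3.111, 0.0]
force: [0.9, -0.9, 0.7]
grip_width: 0.995
gripper_force: 0.0
```

Request:
arm_command([
  [[0,0,0],[0,0,0]],
  [[0,0,0],[0,0,0]],
  [[0,0,0],[0,0,0]],
])

```text
clock: 9.07
tool_pos: [0.4595, 0.399, 0.2474]
tcp_rot: [-0.435, 3.111, -0.0]
force: [0.4, -0.2, 0.1]
grip_width: 0.99
gripper_force: 0.0
```

Run:
```python
from h import *
s=st()
c=manip.camera_info("wrist");im=manip.grab_frame("wrist")
import pickle;pickle.dump(c,open("w3.pkl","wb"))
cv2.imwrite("pics/w3.png",cv2.resize(im,(800,600),interpolation=cv2.INTER_CUBIC))
```

```text
9.07 pos [0.4595 0.399  0.2474] rot [-0.435  3.111 -0.   ] F [ 0.36 -0.2   0.09] w 84.6 gf 0.0
```

View pics/w3.png

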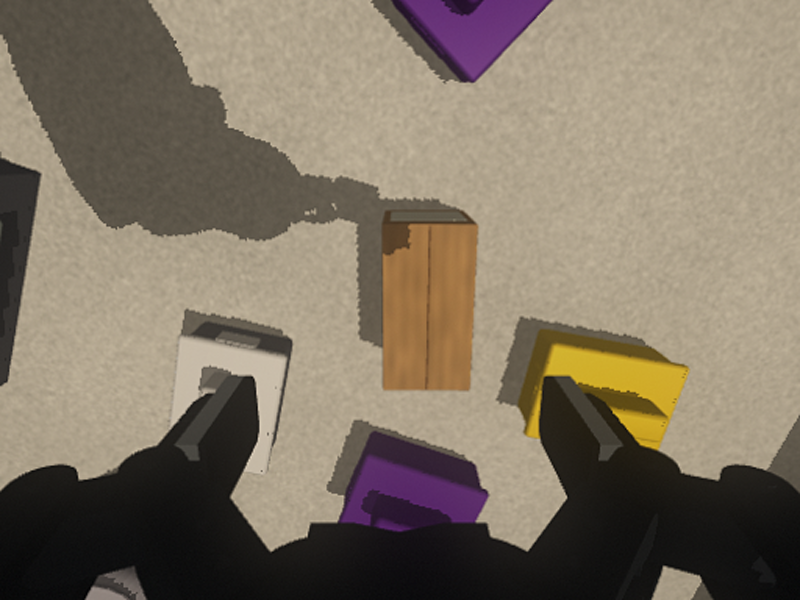

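Carton top corners are (383,224), (477,223), (471,389) and (383,389), with free counter around it. Tub A's lid corners are (180,336), (291,340) and (267,473).

Run:
```python
from h import *
import pickle
c=pickle.load(open("w3.pkl","rb"));f=lambda u,v:(u*.64,v*.64);T=manip.camera_info("top")
def quad(P,z):
    q=np.array([atz(c,f(*p),z) for p in P]);print(np.round((q[0]+q[2])/2,4),[np.round(np.linalg.norm(q[i+1]-q[i]),4) for i in range(len(q)-1)],np.degrees(np.arctan2(*(q[2]-q[1])[:2][::-1])), np.degrees(np.arctan2(*(q[1]-q[0])[:2][::-1]))-90)
quad([(383,224),(477,223),(471,389),(383,389)],.072)
quad([(180,336),(291,340),(267,473)],.045)
print(tri((c,f(428,307)),(T,(120+95/4,140+263/4))))
goal(.477,.425,.058,16)
```

```text
[0.4824 0.4275 0.072 ] [np.float64(0.0585), np.float64(0.1146), np.float64(0.0607)] 16.5512295799584 16.5233875722121
[0.6073 0.3057 0.045 ] [np.float64(0.08), np.float64(0.1162)] 3.0141200430782624 13.616920535070733
[0.48139953 0.42558384 0.0609905 ]
shift [-23.9  20.3 189.5] turn [-0.     0.    -0.002]
```

Request:
arm_command([
  [[-13,10,50],[0,0,-0.01]],
  [[-26,21,100],[0,0,-0.01]],
  [[-26,21,140],[0,0,-0.01]],
  [[-26,21,170],[0,0,-0.01]],
  [[-26,21,185],[0,0,-0.01]],
  [[-26,21,185],[0,0,-0.01]],
], hand=76)

```text
clock: 9.88
tool_pos: [0.4784, 0.4267, 0.062]
tcp_rot: [0.451, -3.108, 0.001]
force: [0.7, 0.0, 0.1]
grip_width: 0.888
gripper_force: 0.0
```

Request:
arm_command([
  [[0,0,0],[0,0,0]],
  [[0,0,0],[0,0,0]],
  [[0,0,0],[0,0,0]],
  [[0,0,0],[0,0,0]],
  [[0,0,0],[0,0,0]],
], hand=50, newtons=40)

```text
clock: 10.5
tool_pos: [0.4791, 0.4277, 0.0641]
tcp_rot: [-0.452, 3.106, 0.001]
force: [1.5, -1.9, 6.3]
grip_width: 0.694
gripper_force: 45.8
```

Request:
arm_command([
  [[0,0,-20],[0,0,0]],
  [[0,0,-60],[0,0,0]],
  [[0,0,-110],[0,0,0]],
  [[0,0,-160],[0,0,0]],
  [[0,0,-190],[0,0,0]],
  [[0,0,-200],[0,0,0]],
  [[0,0,-200],[0,0,0]],
])

```text
clock: 11.38
tool_pos: [0.4782, 0.4274, 0.2619]
tcp_rot: [0.453, -3.109, 0.0]
force: [0.5, 0.2, -4.4]
grip_width: 0.694
gripper_force: 44.8
```

```bash
python3 -c "
from h import *
st();goal(.556,.046,.26,-4.2)"
```

```text
11.38 pos [0.4782 0.4274 0.2619] rot [ 0.453 -3.109  0.   ] F [ 0.51  0.23 -4.41] w 59.3 gf 44.8
shift [  34.2 -387.8    1.9] turn [-0.    -0.     0.363]
```

Request:
arm_command([
  [[4,-40,0],[0,0,0.04]],
  [[8,-95,0],[0,0,0.09]],
  [[13,-150,0],[0,0,0.15]],
  [[18,-205,0],[0,0,0.21]],
  [[22,-260,0],[0,0,0.26]],
  [[27,-315,0],[0,0,0.31]],
  [[31,-360,0],[0,0,0.35]],
  [[33,-384,0],[0,0,0.363]],
])

```text
clock: 12.38
tool_pos: [0.5558, 0.0476, 0.2602]
tcp_rot: [-0.12, -3.136, 0.0]
force: [0.4, 1.2, -3.1]
grip_width: 0.698
gripper_force: 44.9
```

Request:
arm_command([
  [[0,0,0],[0,0,0]],
  [[0,0,0],[0,0,0]],
  [[0,0,0],[0,0,0]],
  [[0,0,0],[0,0,0]],
])

```text
clock: 12.88
tool_pos: [0.5559, 0.0508, 0.2622]
tcp_rot: [-0.114, -3.139, -0.0]
force: [0.0, 0.1, -2.9]
grip_width: 0.693
gripper_force: 45.0
```

Run:
```python
from h import *
s=st();goal(.557,.050,.0735,-4.2)
c=manip.camera_info("wrist");im=manip.grab_frame("wrist")
import pickle;pickle.dump(c,open("w4.pkl","wb"))
cv2.imwrite("pics/w4.png",cv2.resize(im,(800,600),interpolation=cv2.INTER_CUBIC))
```

```text
12.88 pos [0.5559 0.0508 0.2622] rot [-0.114 -3.139 -0.   ] F [ 0.    0.09 -2.88] w 59.2 gf 45.0
shift [ -1.1  -0.7 188.7] turn [ 0.    -0.     0.001]
```

View pics/w4.png

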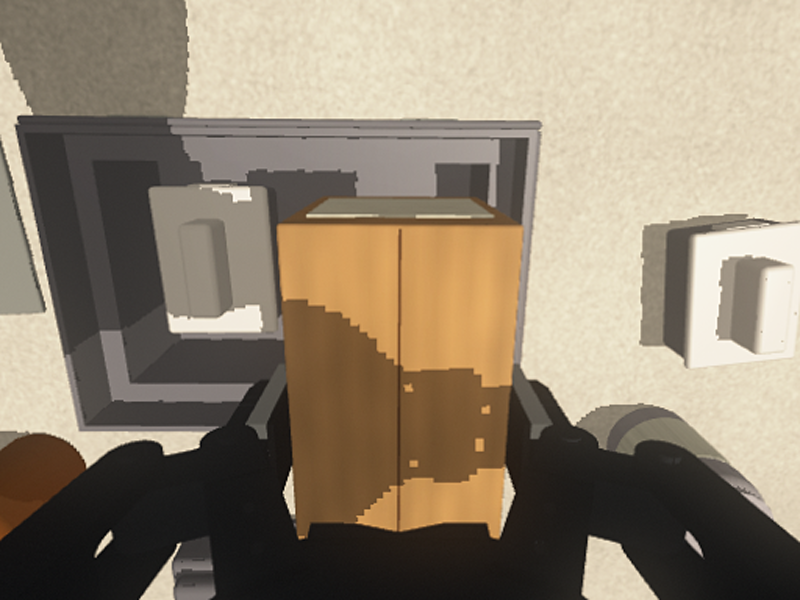

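Carton is held upright above the box. Tub B stands inside with its lid at (150-277, 185-333), and the rim corners are (18,117), (541,122) and (80,430). Tub A is at right, lid corners (693,235), (800,222) and (688,367).

Run:
```python
from h import *
import pickle
c=pickle.load(open("w4.pkl","rb"));c2=pickle.load(open("w2.pkl","rb"));f=lambda u,v:(u*.64,v*.64)
q=np.array([atz(c,f(*p),.118) for p in [(80,430),(18,117),(541,122)]]);print(np.round(q,4),(q[0]+q[2])/2,[np.linalg.norm(q[i+1]-q[i]) for i in (0,1)])
for a,b in (((206,139),(18,117)),((720,154),(541,122))): print(tri((c2,f(*a)),(c,f(*b))))
d=q[2]-q[1];print(np.degrees(np.arctan2(d[1],d[0]))-90)
l=np.array([atz(c,f(*p),.053) for p in [(150,187),(268,187),(277,332),(170,333)]]);print('tubB',l.mean(0),np.round(l,3))
```

```text
[[ 0.6393 -0.1545  0.118 ]
 [ 0.4552 -0.138   0.118 ]
 [ 0.4763  0.1328  0.118 ]] [ 0.55776609 -0.01088833  0.118     ] [np.float64(0.18482978576310802), np.float64(0.271559318068325)]
[ 0.45421583 -0.14179243  0.11261913]
[0.47602481 0.13520313 0.10936401]
-4.45726171738994
tubB [ 0.55206533 -0.07629935  0.053     ] [[ 0.497 -0.111  0.053]
 [ 0.502 -0.032  0.053]
 [ 0.607 -0.041  0.053]
 [ 0.602 -0.12   0.053]]
```

Request:
arm_command([
  [[-2,0,40],[0,0,0]],
  [[-2,0,80],[0,0,0]],
  [[-2,0,120],[0,0,0]],
  [[-2,0,150],[0,0,0]],
  [[-2,0,172],[0,0,0]],
  [[-2,0,182],[0,0,0]],
  [[-2,0,187],[0,0,0]],
  [[-2,0,187],[0,0,0]],
])

```text
clock: 13.92
tool_pos: [0.5584, 0.0499, 0.0757]
tcp_rot: [0.116, 3.139, -0.0]
force: [-0.4, 0.7, -2.6]
grip_width: 0.694
gripper_force: 44.9
```

Request:
arm_command([
  [[0,0,1],[0,0,0]],
  [[0,0,2],[0,0,0]],
  [[0,0,3],[0,0,0]],
  [[0,0,3],[0,0,0]],
])

```text
clock: 14.42
tool_pos: [0.5581, 0.0498, 0.0723]
tcp_rot: [0.116, 3.139, 0.0]
force: [-1.0, 0.2, -3.5]
grip_width: 0.694
gripper_force: 44.9
```

Request:
arm_command([
  [[0,0,1],[0,0,0]],
  [[0,0,2],[0,0,0]],
  [[0,0,2],[0,0,0]],
])

```text
clock: 14.8
tool_pos: [0.5581, 0.0498, 0.072]
tcp_rot: [0.116, 3.138, -0.0]
force: [-6.2, -1.1, 14.4]
grip_width: 0.696
gripper_force: 47.1
```

Request:
arm_command([
  [[0,0,0],[0,0,0]],
  [[0,0,0],[0,0,0]],
  [[0,0,0],[0,0,0]],
  [[0,0,-40],[0,0,0]],
  [[0,0,-90],[0,0,0]],
  [[0,0,-140],[0,0,0]],
  [[0,0,-170],[0,0,0]],
  [[0,0,-178],[0,0,0]],
], hand=73)

```text
clock: 15.8
tool_pos: [0.5588, 0.0498, 0.2499]
tcp_rot: [0.116, 3.136, 0.0]
force: [-0.1, 0.9, -0.4]
grip_width: 0.856
gripper_force: 0.0
```

```bash
python3 -c "
from h import *
st();goal(.48,-.365,.27,-2.5)"
```

```text
15.8 pos [0.5588 0.0498 0.2499] rot [0.116 3.136 0.   ] F [-0.05  0.86 -0.42] w 73.1 gf 0.0
shift [  48.  -419.5  -20.3] turn [ 0.     0.003 -0.03 ]
```

Request:
arm_command([
  [[48,-420,-20],[0,0,-0.03]],
  [[48,-420,-20],[0,0,-0.03]],
  [[48,-420,-20],[0,0,-0.03]],
  [[48,-420,-20],[0,0,-0.03]],
  [[48,-420,-20],[0,0,-0.03]],
  [[48,-420,-20],[0,0,-0.03]],
  [[48,-420,-20],[0,0,-0.03]],
  [[48,-420,-20],[0,0,-0.03]],
], hand=45)

```text
clock: 16.8
tool_pos: [0.4781, -0.3686, 0.2658]
tcp_rot: [-0.075, -3.138, -0.003]
force: [0.9, 0.6, -0.5]
grip_width: 0.525
gripper_force: 0.0
```

Request:
arm_command([
  [[0,0,0],[0,0,0]],
  [[0,0,0],[0,0,0]],
  [[0,0,0],[0,0,0]],
])

```text
clock: 17.18
tool_pos: [0.4797, -0.3644, 0.2684]
tcp_rot: [0.066, 3.141, -0.0]
force: [-0.6, 0.4, -0.4]
grip_width: 0.526
gripper_force: 0.0
```

Run:
```python
from h import *
s=st()
c=manip.camera_info("wrist");im=manip.grab_frame("wrist")
import pickle;pickle.dump(c,open("w5.pkl","wb"))
cv2.imwrite("pics/w5.png",cv2.resize(im,(800,600),interpolation=cv2.INTER_CUBIC))
```

```text
17.18 pos [ 0.4797 -0.3644  0.2684] rot [ 0.066  3.141 -0.   ] F [-0.57  0.39 -0.37] w 44.9 gf 0.0
```

View pics/w5.png

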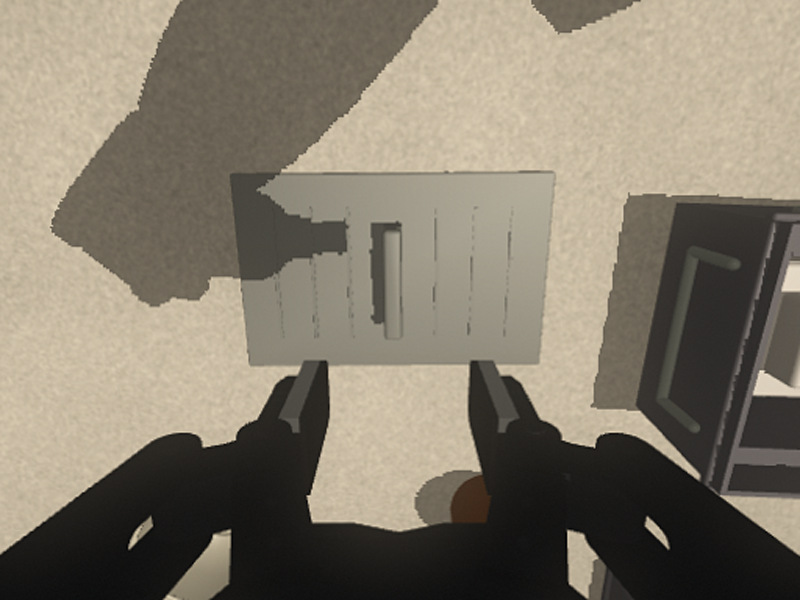

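Divider corners are (231,174), (555,171), (540,364) and (249,365). The bar top spans (385-402, 230-339), with its centre at about (393.5,285).

Run:
```python
from h import *
import pickle
c=pickle.load(open("w5.pkl","rb"));f=lambda u,v:(u*.64,v*.64);T=manip.camera_info("top")
q=np.array([atz(c,f(*p),.006) for p in [(231,174),(555,171),(540,364),(249,365)]]);print(np.round(q.mean(0),4),[np.linalg.norm(q[(i+1)%4]-q[i]).round(4) for i in range(4)])
d=q[1]+q[2]-q[0]-q[3];print(np.degrees(np.arctan2(d[1],d[0]))-90)
d=q[2]+q[3]-q[0]-q[1];print(np.degrees(np.arctan2(d[1],d[0])))
print('bar',atz(c,f(393.5,285),.044),tri((c,f(393.5,285)),(T,f(632,291))))
goal(.5,-.365,.038,-2.5)
```

```text
[ 0.5067 -0.368   0.006 ] [np.float64(0.2518), np.float64(0.1637), np.float64(0.2546), np.float64(0.1622)]
-2.045244986812449
-2.0876086990140856
bar [ 0.50533809 -0.3678209   0.044     ] [ 0.50557625 -0.36715092  0.02542566]
shift [-20.3   0.5 230.5] turn [-0.     0.     0.001]
```

Request:
arm_command([
  [[-13,-1,55],[0,0,-0.007]],
  [[-26,-2,110],[0,0,-0.007]],
  [[-26,-2,160],[0,0,-0.007]],
  [[-26,-2,200],[0,0,-0.007]],
  [[-26,-2,225],[0,0,-0.007]],
  [[-26,-2,230],[0,0,-0.007]],
  [[-26,-2,230],[0,0,-0.007]],
])

```text
clock: 18.1
tool_pos: [0.5056, -0.3686, 0.039]
tcp_rot: [0.057, 3.141, -0.001]
force: [-0.0, 0.3, 0.1]
grip_width: 0.526
gripper_force: 0.0
```

Request:
arm_command([
  [[0,0,0],[0,0,0]],
  [[0,0,0],[0,0,0]],
  [[0,0,0],[0,0,0]],
  [[0,0,0],[0,0,0]],
  [[0,0,0],[0,0,0]],
  [[0,0,0],[0,0,0]],
], hand=5, newtons=60)

```text
clock: 18.85
tool_pos: [0.5057, -0.3692, 0.0397]
tcp_rot: [0.058, 3.139, -0.003]
force: [0.4, -0.6, 7.3]
grip_width: 0.15
gripper_force: 59.8
```

Request:
arm_command([
  [[0,0,-10],[0,0,0]],
  [[0,0,-40],[0,0,0]],
  [[0,0,-85],[0,0,0]],
  [[0,0,-130],[0,0,0]],
  [[0,0,-165],[0,0,0]],
  [[0,0,-180],[0,0,0]],
  [[0,0,-180],[0,0,0]],
  [[0,0,-180],[0,0,0]],
])

```text
clock: 19.85
tool_pos: [0.5047, -0.3683, 0.2166]
tcp_rot: [-0.058, -3.139, -0.003]
force: [-1.4, -1.1, -2.7]
grip_width: 0.151
gripper_force: 58.9
```

```bash
python3 -c "
from h import *
st();goal(.557,-.0105,.215,-4.4)"
```

```text
19.85 pos [ 0.5047 -0.3683  0.2166] rot [-5.800e-02 -3.139e+00 -3.000e-03] F [-1.42 -1.14 -2.72] w 12.9 gf 58.9
shift [-39.1 359.4   2.1] turn [ 0.002 -0.002  0.04 ]
```

Request:
arm_command([
  [[-4,35,2],[0,0,0.005]],
  [[-9,85,2],[0,0,0.01]],
  [[-15,138,2],[0,0,0.015]],
  [[-21,190,2],[0,0,0.02]],
  [[-27,243,2],[0,0,0.025]],
  [[-32,295,2],[0,0,0.03]],
  [[-37,340,2],[0,0,0.035]],
  [[-39,359,2],[0,0,0.04]],
])

```text
clock: 20.85
tool_pos: [0.5568, -0.0088, 0.2147]
tcp_rot: [-0.117, -3.137, -0.001]
force: [-0.8, -0.1, -2.8]
grip_width: 0.154
gripper_force: 59.0
```

Request:
arm_command([
  [[0,0,15],[0,0,0]],
  [[0,0,30],[0,0,0]],
  [[0,0,37],[0,0,0]],
  [[0,0,37],[0,0,0]],
  [[0,0,37],[0,0,0]],
  [[0,0,37],[0,0,0]],
])

```text
clock: 21.6
tool_pos: [0.5576, -0.0116, 0.1797]
tcp_rot: [0.121, 3.138, -0.0]
force: [-0.4, 0.4, -1.9]
grip_width: 0.15
gripper_force: 59.0
```

Run:
```python
from h import *
s=st()
c=manip.camera_info("wrist");im=manip.grab_frame("wrist")
import pickle;pickle.dump(c,open("w6.pkl","wb"))
cv2.imwrite("pics/w6.png",cv2.resize(im,(800,600),interpolation=cv2.INTER_CUBIC))
cv2.imwrite("pics/top6.png",manip.grab_frame("top"))
```

```text
21.6 pos [ 0.5576 -0.0116  0.1797] rot [ 0.121  3.138 -0.   ] F [-0.41  0.38 -1.92] w 12.8 gf 59.0
```

View pics/w6.png

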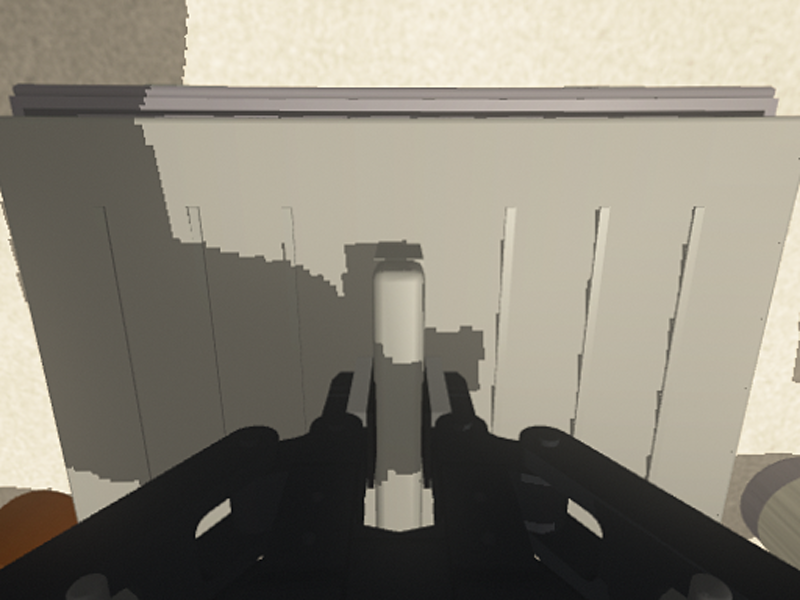

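The plate hovers above the box: its near edge is at row 117, with the rim's outer edge at row 87 between (12,97) and (777,97). I'll compute the offset of plate versus rim.

Run:
```python
from h import *
import pickle
c=pickle.load(open("w6.pkl","rb"));f=lambda u,v:(u*.64,v*.64)
g=cv2.cvtColor(cv2.resize(cv2.imread("pics/w6.png"),(512,384),interpolation=cv2.INTER_AREA),cv2.COLOR_BGR2GRAY).astype(float)
zp=.146
L,Rr=[],[]
for r in range(150,285,15):
    d=np.abs(np.diff(g[r])); l=np.argmax(d[:60])+1; 
    e=470+np.argmax(d[440:505])-30+1 if 0 else 440+np.argmax(d[440:511])+1
    L.append(atz(c,(l,r),zp));Rr.append(atz(c,(e,r),zp)); print(r,l,e,np.round(L[-1][:2],4),np.round(Rr[-1][:2],4))
rot=lambda p,a=np.radians(4.4):(np.cos(a)*p[0]-np.sin(a)*p[1],np.sin(a)*p[0]+np.cos(a)*p[1])
print("rim corners",[np.round(atz(c,f(*p),.118),4) for p in [(12,97),(777,97),(14,86),(775,88)]])
print("plate near",[np.round(atz(c,f(*p),zp),4) for p in [(100,117),(700,117)]])
print("rim near",[np.round(atz(c,f(*p),.118),4) for p in [(100,86),(700,87.5)]])
print("bar",atz(c,f(399,270),.1797+.004), manip.get_state()['tool_pos'])
```

```text
150 6 442 [ 0.5034 -0.1336] [0.5204 0.0886]
165 9 500 [ 0.5112 -0.1344] [0.5307 0.1189]
180 12 496 [ 0.5192 -0.1354] [0.5387 0.118 ]
195 18 493 [ 0.5275 -0.1347] [0.547  0.1177]
210 22 511 [ 0.536  -0.1351] [0.5563 0.1284]
225 25 510 [ 0.5448 -0.136 ] [0.5652 0.1292]
240 29 508 [ 0.5538 -0.1364] [0.5743 0.1295]
255 32 479 [ 0.5631 -0.1374] [0.5826 0.1149]
270 36 476 [ 0.5727 -0.1378] [0.5922 0.1144]
rim corners [array([ 0.4586, -0.1401,  0.118 ]), array([0.4794, 0.1303, 0.118 ]), array([ 0.4552, -0.1383,  0.118 ]), array([0.4763, 0.1292, 0.118 ])]
plate near [array([ 0.4701, -0.0952,  0.146 ]), array([0.4841, 0.0878, 0.146 ])]
rim near [array([ 0.4571, -0.1085,  0.118 ]), array([0.4739, 0.1031, 0.118 ])]
bar [ 0.51571452 -0.00714032  0.1837    ] [ 0.55749206 -0.01144194  0.17965344]
```

Request:
arm_command([
  [[2,-1.5,4],[0,0,0]],
  [[2,-1.5,10],[0,0,0]],
  [[2,-1.5,18],[0,0,0]],
  [[2,-1.5,26],[0,0,0]],
  [[2,-1.5,34],[0,0,0]],
  [[2,-1.5,40],[0,0,0]],
  [[2,-1.5,44],[0,0,0]],
  [[2,-1.5,44],[0,0,0]],
])

```text
clock: 22.7
tool_pos: [0.5551, -0.0127, 0.135]
tcp_rot: [-0.12, -3.139, -0.0]
force: [-0.2, 1.1, -2.4]
grip_width: 0.149
gripper_force: 59.0
```

Free of contact inside the rim; creep down.

Request:
arm_command([
  [[0,0,2],[0,0,0]],
  [[0,0,4],[0,0,0]],
  [[0,0,6],[0,0,0]],
  [[0,0,7],[0,0,0]],
  [[0,0,7.5],[0,0,0]],
  [[0,0,7.5],[0,0,0]],
])

```text
clock: 23.45
tool_pos: [0.5552, -0.0127, 0.1278]
tcp_rot: [0.121, 3.139, -0.0]
force: [-0.4, 1.1, -1.6]
grip_width: 0.149
gripper_force: 59.1
```

Request:
arm_command([
  [[0,0,1],[0,0,0]],
  [[0,0,1.5],[0,0,0]],
  [[0,0,1.5],[0,0,0]],
])

```text
clock: 23.82
tool_pos: [0.5553, -0.0127, 0.1277]
tcp_rot: [0.121, 3.138, -0.001]
force: [-4.8, 1.6, 10.0]
grip_width: 0.147
gripper_force: 61.0
```

Request:
arm_command([
  [[0,0,0],[0,0,0]],
  [[0,0,0],[0,0,0]],
  [[0,0,0],[0,0,0]],
  [[0,0,-20],[0,0,0]],
  [[0,0,-60],[0,0,0]],
  [[0,0,-100],[0,0,0]],
  [[0,0,-125],[0,0,0]],
  [[0,0,-125],[0,0,0]],
], hand=45)

```text
clock: 24.82
tool_pos: [0.556, -0.0128, 0.253]
tcp_rot: [0.12, 3.136, -0.001]
force: [0.1, 1.0, 0.1]
grip_width: 0.524
gripper_force: 0.0
```

Run:
```python
from h import *
import pickle
c=pickle.load(open("w4.pkl","rb"));f=lambda u,v:(u*.64,v*.64)
q=np.array([atz(c,f(*p),.045) for p in [(688,367),(693,235),(800,222)]]);print(q,(q[0]+q[2])/2,np.degrees(np.arctan2(*(q[0]-q[1])[:2][::-1])),np.linalg.norm(q[0]-q[1]),np.linalg.norm(q[2]-q[1]))
print('grip',atz(c,f(771,308),.074))
st();goal(.58,.29,.25,2.5)
```

```text
[[0.66121245 0.26821023 0.045     ]
 [0.55808121 0.26162974 0.045     ]
 [0.55439999 0.33422174 0.045     ]] [0.60780622 0.30121599 0.045     ] 3.650919404064367 0.10334096804726647 0.07268528168196765
grip [0.60596777 0.3011577  0.074     ]
24.82 pos [ 0.556  -0.0128  0.253 ] rot [ 1.200e-01  3.136e+00 -1.000e-03] F [0.12 0.98 0.07] w 44.8 gf 0.0
shift [ -0.7 303.7   3. ] turn [-0.001  0.003 -0.12 ]
```

Request:
arm_command([
  [[-26,318,3],[0,0,-0.128]],
  [[-26,318,3],[0,0,-0.128]],
  [[-26,318,3],[0,0,-0.128]],
  [[-26,318,3],[0,0,-0.128]],
  [[-26,318,3],[0,0,-0.128]],
  [[-26,318,3],[0,0,-0.128]],
  [[-26,318,3],[0,0,-0.128]],
  [[-26,318,3],[0,0,-0.128]],
])

```text
clock: 25.82
tool_pos: [0.6056, 0.301, 0.2481]
tcp_rot: [0.078, -3.14, 0.001]
force: [0.1, -0.7, 0.3]
grip_width: 0.53
gripper_force: 0.0
```

Run:
```python
from h import *
s=st();goal(.606,.302,.07,3)
```

```text
25.82 pos [0.6056 0.301  0.2481] rot [ 7.80e-02 -3.14e+00  1.00e-03] F [ 0.11 -0.65  0.33] w 45.3 gf 0.0
shift [ -0.5   1.1 178.1] turn [-0.    -0.    -0.003]
```

Request:
arm_command([
  [[0,0,50],[0,0,0]],
  [[0,0,100],[0,0,0]],
  [[0,0,145],[0,0,0]],
  [[0,0,170],[0,0,0]],
  [[0,0,178],[0,0,0]],
  [[0,0,178],[0,0,0]],
])

```text
clock: 26.58
tool_pos: [0.6059, 0.3015, 0.0709]
tcp_rot: [-0.078, 3.14, 0.0]
force: [0.5, 0.4, 0.2]
grip_width: 0.531
gripper_force: 0.0
```

Request:
arm_command([
  [[0,0,0],[0,0,0]],
  [[0,0,0],[0,0,0]],
  [[0,0,0],[0,0,0]],
  [[0,0,0],[0,0,0]],
  [[0,0,0],[0,0,0]],
  [[0,0,0],[0,0,0]],
], hand=10, newtons=40)

```text
clock: 27.32
tool_pos: [0.6063, 0.3025, 0.0718]
tcp_rot: [-0.08, 3.138, 0.001]
force: [-0.4, -1.7, 6.3]
grip_width: 0.247
gripper_force: 42.4
```

Request:
arm_command([
  [[0,0,-15],[0,0,0]],
  [[0,0,-50],[0,0,0]],
  [[0,0,-95],[0,0,0]],
  [[0,0,-140],[0,0,0]],
  [[0,0,-180],[0,0,0]],
  [[0,0,-190],[0,0,0]],
  [[0,0,-190],[0,0,0]],
  [[0,0,-190],[0,0,0]],
])

```text
clock: 28.32
tool_pos: [0.6051, 0.3022, 0.2584]
tcp_rot: [0.08, -3.138, 0.001]
force: [-0.3, -0.6, -1.0]
grip_width: 0.25
gripper_force: 41.4
```

Run:
```python
from h import *
st();goal(.556+.0052,-.0125+.0678,.26,-4.4)
```

```text
28.32 pos [0.6051 0.3022 0.2584] rot [ 8.000e-02 -3.138e+00  1.000e-03] F [-0.25 -0.64 -1.01] w 21.3 gf 41.4
shift [  56.5 -244.4   -1.2] turn [-0.001 -0.003  0.128]
```

A weighs about 1 N, so it is the light tub, as expected.

Request:
arm_command([
  [[6,-28,-1],[0,0,0.016]],
  [[15,-65,-1],[0,0,0.034]],
  [[25,-108,-1],[0,0,0.056]],
  [[35,-151,-1],[0,0,0.08]],
  [[45,-194,-1],[0,0,0.1]],
  [[52,-226,-1],[0,0,0.12]],
  [[56,-244,-1],[0,0,0.128]],
  [[56,-244,-1],[0,0,0.128]],
])

```text
clock: 29.32
tool_pos: [0.5619, 0.0551, 0.2606]
tcp_rot: [-0.123, -3.138, -0.0]
force: [-0.3, 1.4, -0.8]
grip_width: 0.245
gripper_force: 41.3
```

Request:
arm_command([
  [[0,0,0],[0,0,0]],
  [[0,0,10],[0,0,0]],
  [[0,0,30],[0,0,0]],
  [[0,0,50],[0,0,0]],
  [[0,0,60],[0,0,0]],
  [[0,0,60],[0,0,0]],
  [[0,0,60],[0,0,0]],
])

```text
clock: 30.2
tool_pos: [0.5624, 0.056, 0.2018]
tcp_rot: [0.12, 3.138, -0.0]
force: [0.7, 0.1, -1.8]
grip_width: 0.251
gripper_force: 41.3
```

Run:
```python
from h import *
st();goal(.5612,.0553,.169,-4.4)
```

```text
30.2 pos [0.5624 0.056  0.2018] rot [ 0.12   3.138 -0.   ] F [ 0.74  0.06 -1.84] w 21.4 gf 41.3
shift [ 1.2 -0.8 32.8] turn [0.    0.001 0.   ]
```

Request:
arm_command([
  [[1,-1,10],[0,0,0]],
  [[1,-1,20],[0,0,0]],
  [[1,-1,28],[0,0,0]],
  [[1,-1,32],[0,0,0]],
  [[1,-1,34],[0,0,0]],
  [[1,-1,35],[0,0,0]],
  [[1,-1,35],[0,0,0]],
])

```text
clock: 31.08
tool_pos: [0.5611, 0.0549, 0.1664]
tcp_rot: [0.121, 3.139, -0.0]
force: [-0.7, 0.7, -1.5]
grip_width: 0.243
gripper_force: 41.4
```

Request:
arm_command([
  [[0,0,1],[0,0,0]],
  [[0,0,2],[0,0,0]],
  [[0,0,2],[0,0,0]],
])

```text
clock: 31.45
tool_pos: [0.5612, 0.0551, 0.1658]
tcp_rot: [0.12, 3.137, -0.0]
force: [-3.4, 0.8, 9.9]
grip_width: 0.249
gripper_force: 42.9
```

Contact at the expected height. Release, retreat, and look.

Request:
arm_command([
  [[0,0,0],[0,0,0]],
  [[0,0,0],[0,0,0]],
  [[0,0,0],[0,0,0]],
  [[0,0,-20],[0,0,0]],
  [[0,0,-60],[0,0,0]],
  [[0,0,-100],[0,0,0]],
  [[40,0,-140],[0,0,0]],
  [[80,0,-160],[0,0,0]],
], hand=45)

```text
clock: 32.45
tool_pos: [0.4809, 0.0611, 0.3259]
tcp_rot: [0.121, 3.138, 0.0]
force: [0.3, -0.2, 0.3]
grip_width: 0.527
gripper_force: 0.0
```

Request:
arm_command([
  [[0,0,0],[0,0,0]],
  [[0,0,0],[0,0,0]],
  [[0,0,0],[0,0,0]],
])

```text
clock: 32.83
tool_pos: [0.4818, 0.061, 0.3233]
tcp_rot: [-0.121, -3.138, 0.0]
force: [-0.8, 0.6, 0.4]
grip_width: 0.524
gripper_force: 0.0
```

Run:
```python
from h import *
st();w=manip.grab_frame("wrist");s=manip.grab_frame("scene")
a=cv2.resize(s[130:330,180:380],(400,400),interpolation=cv2.INTER_CUBIC)
b=cv2.resize(w,(400,300),interpolation=cv2.INTER_AREA); b=np.vstack([b,np.zeros((100,400,3),np.uint8)])
cv2.imwrite("pics/end.png",np.hstack([a,b]))
```

```text
32.83 pos [0.4818 0.061  0.3233] rot [-0.121 -3.138  0.   ] F [-0.83  0.63  0.44] w 44.8 gf 0.0
```

View pics/end.png

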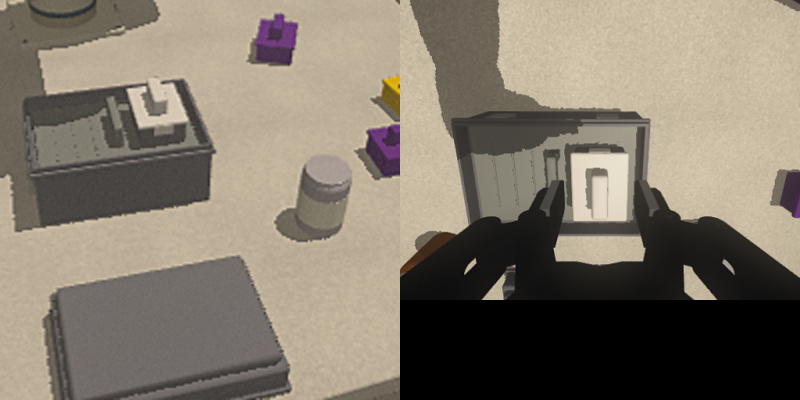

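The divider lies level inside the rim and the light tub stands upright on its half (scene crop (155,110), wrist (600,187)). The tin and box are undisturbed and the gripper is clear. Handing in.

```bash
python3 -c "
from rig import manip
print(manip.job_done())"
```

```text
the job is handed in; nothing more can be done
None
```

The box is packed as asked and the job is handed in at about 33 s: full tub and carton on the bottom, divider level on its ledge, nearly empty tub on top.

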